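Sweep used vial caps into the waste bin

TASK

With the closed fingertips, sweep the three loose used screw caps across the deck and over its open end into the plain waste bin (the steel box without dividers). Only push the caps, do not pick them up, and leave the full vials standing where they are and everything else on the bench untouched.

Things in the scene. Friction and masses are not known exactly. Their poses are not given: they have to be found in the camera images.
- deck: Fixed low grey platform, 260 mm (its x) by 220 mm (its y), top 40 mm above the bench. Origin: centre of its underside; z up; its y axis runs from one open end to the other. Along the two edges at its x = +-126 mm runs a rim 8 mm wide and 8 mm high above the top; the two ends at its y = +-110 mm have no rim, so that small parts can be swept over the edge.
- bin: Waste bin: fixed plain open steel box WITHOUT dividers, 240 mm (x) by 96 mm (y) by 36 mm high, walls and floor 4 mm thick, standing against one of the two open ends of the deck (its rim 4 mm below the deck's top, 2 mm gap), with the same axes as the deck. Which end (deck y = +160 mm or -160 mm) changes from run to run. Origin: centre of its underside.
- tray: Parts tray with clean caps at the other end of the deck: fixed, same outer size as the bin but WITH dividers (eight compartments). Not to be used. Origin: centre of its underside.
- cap0_mid (a point): One of three loose used screw caps lying on the deck: blue disc with a white centre, 24 mm in diameter, 12 mm high, 10 to 18 g; it slides, and lies flat at first. This point is its centre, 6 mm above the deck's top.
- cap1_mid (a point): One of three loose used screw caps lying on the deck: blue disc with a white centre, 24 mm in diameter, 12 mm high, 10 to 18 g; it slides, and lies flat at first. This point is its centre, 6 mm above the deck's top.
- cap2_mid (a point): One of three loose used screw caps lying on the deck: blue disc with a white centre, 24 mm in diameter, 12 mm high, 10 to 18 g; it slides, and lies flat at first. This point is its centre, 6 mm above the deck's top.
- vial0: Full closed amber sample vial standing upright on the deck among the caps, 22 mm in diameter and 38 mm high, with a blue closure 20 mm in diameter; about 30 g, easily tipped. It starts at least 65 mm, centre to centre, from any cap. Origin: centre of its underside, z up.
- vial1: Full closed amber sample vial standing upright on the deck among the caps, 22 mm in diameter and 38 mm high, with a blue closure 20 mm in diameter; about 30 g, easily tipped. It starts at least 65 mm, centre to centre, from any cap. Origin: centre of its underside, z up.
- vial2: Full closed amber sample vial standing upright on the deck among the caps, 22 mm in diameter and 38 mm high, with a blue closure 20 mm in diameter; about 30 g, easily tipped. It starts at least 65 mm, centre to centre, from any cap. Origin: centre of its underside, z up.
- bottle: Bystander on the bench: glass bottle, 70 mm in diameter, 160 mm high. Origin: centre of its underside.
- beaker: Bystander: glass beaker, 68 mm in diameter, 90 mm high. Origin: centre of its underside.
- crimper: Bystander: plier-like hand crimper lying on the bench, about 140 by 60 mm, 20 mm high. Origin: on the bench, 35 mm from the middle of its steel head.

How it is judged:
By the outcome, as a careful person would: the job done as asked, in the order asked, and still so for the second after the job is handed in, with the robot touching nothing.
It also fails if it takes over 51 s, if anything falls off the work surface, if the arm or the gripper's body presses on something with over 40 N, if the wrist force passes 120 N, or if a joint passes its speed limit or range.

ROBOT

A 6-joint arm with a two-finger parallel gripper is mounted at the origin on the work surface. World frame = base frame: x ahead of the robot, y to its left, z up, the work surface at z = 0. Lengths are in m, angles in rad, forces in N, time in s.
With the tool pointing down it reaches from about 0.375 to 0.975 m from the base axis. Payload 3.8 kg.
Tool frame: the origin (TCP) lies at the very end of the fingers, on their centre line; the grasp point (between the pads) lies 19 mm behind it (r.grasp_offset is the distance from the TCP to the grasp point, in m); z points along the fingers, y is the direction in which the jaws open and shut (so a half turn about z gives the same grasp; the last joint's range is limited). The gripper opens to 85 mm and grips with 20 to 120 N. Pads are 22 mm wide; open, the fingers measure 114 mm over their backs; the gripper's body (76 mm by 85 mm) begins 54 mm behind the grasp point. The pads swing forward as they close: fully open they stand 13 mm farther back than shut.
Start: joints at [1.271, 0.264, 1.604, -0, 1.274, -0.037], TCP at [0.175, 0.652, 0.231] pointing down, gripper open.
Joint ranges: [-2.63, 2.63], [-0.94, 2.18], [0.31, 2.57], [-1.31, 4.45], [0, 2.66], [-2.55, 2.55]. Speed limits (rad/s): [2.57, 2.57, 3.14, 3.14, 3.14, 3.14].

INTERFACE

Orientations are given as a rotation vector (axis times angle).
In Python, from rig import r gives the robot as it stands.
- The arm moves only by the tool step_arm, never from a script. Its argument "plan" is one flat list of numbers, 7 for each row, row after row: the turn, a rotation vector about the tool's x, y, z in degrees, then the shift along the tool's x, y, z in cm, then the gripper's target within -1 to 1 (fully open at 1, half-way at 0, shut at -1). A call has 1 to 20 rows; each row is the pose to reach, as a shift and turn from the pose measured when the call began, along the tool's axes at that moment; what a row does not reach only later rows make up. A row lasts 1/10 s, in which the tool goes at most 50 mm and 8.59 degrees, less where a joint would pass 70% of its speed; a pose out of reach is approached as far as the arm can. A call with a gripper value outside its range is refused whole. The fingers move at their own pace and stop on an object; "newtons" is the grip in N (left out, the last holds). Time passes only in rows, so rows that repeat a pose let the fingers close. It gives the time, the measured TCP pose, the force and the opening at its end, in the units of the state.
- r.read_state(): the state, without advancing time (a new reading comes with each control period).
- r.grab_frame(name): name is "scene" or "top" or "wrist"; returns a dict with "pixels" (400x640x3 uint8, red, green, blue), "range_z" (400x640 float32, m along the optical axis (not along the pixel's ray), 0 where there is no reading), "K" (3x3 intrinsics, pixels), "D" ([k1, k2, p1, p2, k3] as OpenCV has them; the pictures are not rectified), "rvec" (rotation vector, rad) and "tvec" (3), from world to camera coordinates, as OpenCV has them; the wrist camera has in their place "mount" (4x4, takes a point from camera to tool coordinates, whose origin is the TCP and whose axes are the flange's). Camera axes: x right, y down, z forward; pixel columns grow to the right and rows downward; lengths in m; the calibration is good to about 2 mm. A picture is of the moment at which its call begins: read the wrist's pose just before it.
- r.job_done(): hands the job in, once; it reports no verdict.
The state is a dict: "clock": time; "qpos": joint angles; "joint_velocities": joint speeds; "joint_torque": joint torques, N m; "tool_pos": TCP position; "eef_rot": TCP orientation; "contact_force": force on the tool from outside, world axes, zero at the start; "torque": the same for the moment, N m; "width": finger opening in m.
Only numpy, scipy, OpenCV 4.12 (cv2) and the standard library are available. Lean on these libraries where they do the work, as an engineer would, in place of code of your own. Each camera call takes 0.05 s, during which the arm holds its last target.

## Working session

There is one attempt and no reset: what is moved stays moved. The work goes in short steps, Python scripts to look and compute and a tool call to move; the robot and the scene stay as the last step left them, time stands still between calls to the robot, and variables do not carry over. Pictures are saved under pics/ and viewed, and the job is handed in when it is done.

Besides the shell and the picture viewer there is one more tool, called after "Emit:" as name(argument=value, ...) on one line, values as JSON. step_arm: Moves the arm, as the interface text tells. Its arguments: {"type":"object","properties":{"plan":{"type":"array","items":{"type":"number"}},"newtons":{"type":"number"}},"required":["plan"]}

```bash
ls; mkdir -p pics; python3 - <<'E'
from rig import r
import cv2,numpy as np
s=r.read_state(); print({k:np.round(v,4).tolist() for k,v in s.items()})
for n in ["scene","top"]:
    f=r.grab_frame(n); cv2.imwrite(f"pics/{n}0.png",f["pixels"][:,:,::-1]); np.savez(f"{n}0.npz",**f)
    print(n,f["K"].round(1).tolist(),f["D"],f["rvec"],f["tvec"])
E
```

```text
pics
{'clock': 0.0, 'qpos': [1.2711, 0.2647, 1.6054, -0.0, 1.2737, -0.0369], 'joint_velocities': [0.0006, -0.0002, 0.0005, 0.0001, 0.0003, 0.001], 'joint_torque': [-0.002, -51.5126, -36.7302, -0.0006, 0.0126, -0.0], 'tool_pos': [0.1751, 0.6511, 0.2299], 'eef_rot': [-0.4116, -3.1141, 0.0035], 'contact_force': [0.172, 0.1932, 0.0305], 'torque': [-0.0402, -0.0266, 0.0107], 'width': 0.0856}
scene [[393.0, 0.0, 320.1], [0.0, 393.0, 198.8], [0.0, 0.0, 1.0]] [0.03331603 0.         0.         0.         0.        ] [ 1.52628207  2.02382714 -0.82859158] [ 0.12720657 -0.31061517  1.45017591]
top [[492.2, 0.0, 312.7], [0.0, 492.2, 190.4], [0.0, 0.0, 1.0]] [0.03943706 0.         0.         0.         0.        ] [ 2.19202817 -2.20274487  0.06561095] [-0.01937568  0.50740388  1.63344254]
```

View pics/scene0.png

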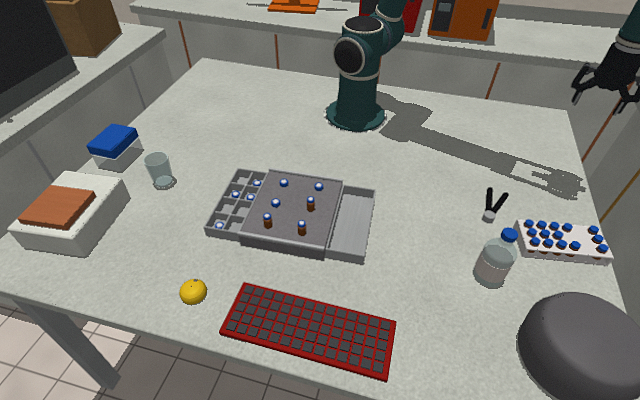

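View pics/top0.png

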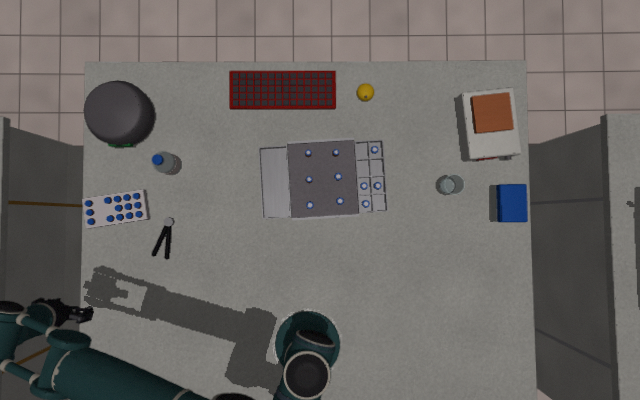

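```bash
cat > h.py <<'E'
import cv2,numpy as np
def cast(f,uv,z):
    R=cv2.Rodrigues(np.array(f["rvec"]))[0]; t=np.array(f["tvec"]).ravel()
    p=cv2.undistortPoints(np.array(uv,float).reshape(-1,1,2),f["K"],f["D"]).reshape(-1,2)
    d=np.c_[p,np.ones(len(p))]@R; c=-R.T@t
    return c+d*((z-c[2])/d[:,2])[:,None]
def ray(f,uv):
    R=cv2.Rodrigues(np.array(f["rvec"]))[0]; t=np.array(f["tvec"]).ravel()
    p=cv2.undistortPoints(np.array(uv,float).reshape(-1,1,2),f["K"],f["D"]).reshape(-1,2)
    d=np.c_[p,np.ones(len(p))]@R; return -R.T@t, d/np.linalg.norm(d,axis=1)[:,None]
def blobs(img,box):
    x0,y0,x1,y1=box
    hsv=cv2.cvtColor(img,cv2.COLOR_RGB2HSV)
    m=((hsv[...,0]>95)&(hsv[...,0]<130)&(hsv[...,1]>90)).astype(np.uint8)
    mm=np.zeros_like(m); mm[y0:y1,x0:x1]=m[y0:y1,x0:x1]
    mm=cv2.morphologyEx(mm,cv2.MORPH_CLOSE,np.ones((3,3),np.uint8))
    out=[]
    for c in cv2.findContours(mm,cv2.RETR_EXTERNAL,cv2.CHAIN_APPROX_NONE)[0]:
        if len(c)<5: continue
        h=cv2.convexHull(c); M=cv2.moments(h)
        if M["m00"]<8: continue
        out.append((M["m10"]/M["m00"],M["m01"]/M["m00"],M["m00"],cv2.boundingRect(c)))
    return out
E
python3 - <<'E'
from h import *
for n,b in [("top",(255,130,392,225)),("scene",(195,160,380,265))]:
    f=dict(np.load(n+"0.npz")); im=f["pixels"]
    B=blobs(im,b)
    for q in B: print(n,np.round(q[:3],1),q[3],cast(f,q[:2],.052)[0].round(3),cast(f,q[:2],.08)[0].round(3))
    x0,y0,x1,y1=b
    c=cv2.resize(im[y0:y1,x0:x1],None,fx=5 if n=="top" else 4,fy=5 if n=="top" else 4,interpolation=cv2.INTER_CUBIC)
    cv2.imwrite(f"pics/{n}0z.png",c[:,:,::-1])
E
```

```text
top [309.5 204.6  39. ] (306, 201, 8, 8) [ 0.459 -0.011  0.052] [ 0.458 -0.011  0.08 ]
top [365.4 203.   32.5] (362, 200, 8, 7) [ 0.463 -0.193  0.052] [ 0.462 -0.19   0.08 ]
top [339.5 200.6  38.5] (336, 197, 8, 8) [ 0.471 -0.109  0.052] [ 0.471 -0.107  0.08 ]
top [377.1 185.1  31.5] (374, 182, 7, 7) [ 0.521 -0.232  0.052] [ 0.52  -0.228  0.08 ]
top [363.8 185.2  29. ] (361, 182, 7, 7) [ 0.521 -0.189  0.052] [ 0.519 -0.186  0.08 ]
top [308.6 178.5  22.5] (306, 176, 6, 6) [ 0.544 -0.008  0.052] [ 0.542 -0.009  0.08 ]
top [337.8 176.   35.5] (334, 173, 8, 7) [ 0.552 -0.104  0.052] [ 0.55  -0.102  0.08 ]
top [307.6 152.3  21.5] (305, 150, 6, 6) [ 0.63  -0.006  0.052] [ 0.627 -0.006  0.08 ]
top [335.5 151.5  22.5] (333, 149, 6, 6) [ 0.632 -0.097  0.052] [ 0.629 -0.095  0.08 ]
top [374.1 149.1  32. ] (371, 146, 7, 7) [ 0.64  -0.224  0.052] [ 0.636 -0.22   0.08 ]
scene [219.  224.9  40.5] (215, 222, 9, 7) [ 0.67  -0.21   0.052] [ 0.691 -0.194  0.08 ]
scene [301.2 223.   36.5] (298, 220, 8, 7) [ 0.606 -0.012  0.052] [ 0.63  -0.004  0.08 ]
scene [266.6 215.9  38. ] (263, 213, 8, 7) [ 0.608 -0.106  0.052] [ 0.631 -0.094  0.08 ]
scene [275.  202.2  57.5] (271, 198, 9, 10) [ 0.555 -0.102  0.052] [ 0.58  -0.091  0.08 ]
scene [310.2 199.   36.5] (307, 196, 8, 7) [ 0.517 -0.015  0.052] [ 0.544 -0.007  0.08 ]
scene [250.4 196.5  38. ] (247, 193, 8, 8) [ 0.553 -0.174  0.052] [ 0.579 -0.16   0.08 ]
scene [235.4 193.6  40. ] (232, 190, 8, 8) [ 0.554 -0.217  0.052] [ 0.58  -0.202  0.08 ]
scene [318.1 186.   53.5] (314, 182, 9, 9) [ 0.461 -0.009  0.052] [ 0.49  -0.001  0.08 ]
scene [256.6 182.6  31.5] (253, 180, 8, 6) [ 0.497 -0.179  0.052] [ 0.524 -0.164  0.08 ]
scene [283.3 182.2  52. ] (279, 178, 9, 9) [ 0.474 -0.107  0.052] [ 0.503 -0.096  0.08 ]
```

View pics/top0z.png

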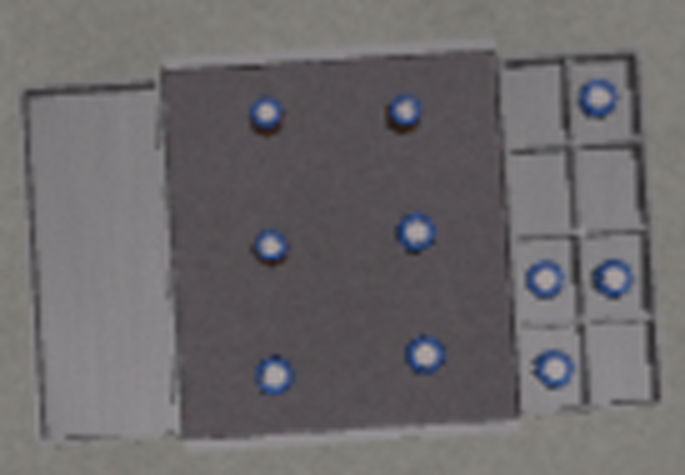

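View pics/scene0z.png

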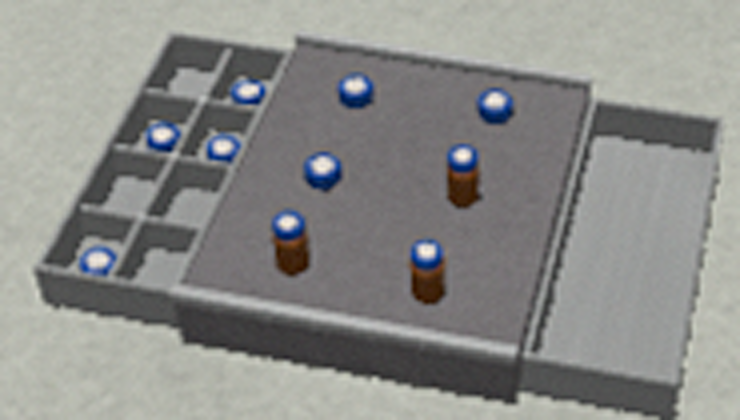

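```bash
python3 - <<'E'
from h import *
f=dict(np.load("top0.npz"))
P=np.array([(162,70),(495,50),(518,415),(182,437),(25,92),(42,437),(635,57),(657,402)])/5+[255,130]
print(cast(f,P,.044).round(3))
print("bottle",cast(f,[(158,159)],.16),"beaker",cast(f,[(447,184)],.09), "crimper",cast(f,[(169,222),(155,257)],.02))
print(f["range_z"][180,330], [ (f["range_z"][int(v),int(u)]) for u,v in [(325,190),(280,180),(310,205),(308,153),(240,180)]])
E
```

```text
[[ 0.659  0.061  0.044]
 [ 0.672 -0.159  0.044]
 [ 0.431 -0.172  0.044]
 [ 0.417  0.049  0.044]
 [ 0.645  0.151  0.044]
 [ 0.418  0.14   0.044]
 [ 0.666 -0.251  0.044]
 [ 0.439 -0.263  0.044]]
bottle [[0.59719431 0.4490781  0.16      ]] beaker [[ 0.52151341 -0.44977942  0.09      ]] crimper [[0.40448722 0.45364174 0.02      ]
 [0.28999493 0.49781111 0.02      ]]
1.6214991 [np.float32(1.6204627), np.float32(1.6543453), np.float32(1.6093014), np.float32(1.5904142), np.float32(1.6607778)]
```

```bash
cat >> h.py <<'E'
from scipy.spatial.transform import Rotation as Ro
def rel(s,target,yaw):
    """shift (cm) in tool axes and turn (deg) to TCP target pointing down with tool y at world angle yaw (rad)"""
    R=Ro.from_rotvec(s["eef_rot"]); 
    ty=np.array([np.cos(yaw),np.sin(yaw),0]); tz=np.array([0,0,-1.]); tx=np.cross(ty,tz)
    Rt=Ro.from_matrix(np.c_[tx,ty,tz])
    return np.degrees((R.inv()*Rt).as_rotvec()).round(2), (R.inv().apply(np.array(target)-s["tool_pos"])*100).round(2)
E
python3 - <<'E'
from rig import r
from h import *
s=r.read_state(); f=r.grab_frame("wrist"); print(f["mount"].round(3).tolist(), f["K"].round(1).tolist(), f["D"])
print(rel(s,[.38,.35,.26],0.6),rel(s,[.46,-.15,.26],0.058))
E
```

```text
[[-0.001, -0.947, -0.322, 0.083], [1.0, -0.0, -0.001, -0.0], [0.001, -0.322, 0.947, -0.143], [0.0, 0.0, 0.0, 1.0]] [[298.5, 0.0, 319.8], [0.0, 298.5, 203.3], [0.0, 0.0, 1.0]] [0.0073283 0.        0.        0.        0.       ]
(array([-1.200e-01,  4.000e-02,  4.057e+01]), array([-27.61, -23.77,  -2.95])) (array([-1.100e-01,  7.000e-02,  7.162e+01]), array([-48.32, -69.97,  -2.85]))
```

Emit:
step_arm(plan=[0, 0, 41, -27.6, -23.8, -3, -1, 0, 0, 41, -27.6, -23.8, -3, -1, 0, 0, 41, -27.6, -23.8, -3, -1, 0, 0, 41, -27.6, -23.8, -3, -1, 0, 0, 41, -27.6, -23.8, -3, -1, 0, 0, 41, -27.6, -23.8, -3, -1, 0, 0, 41, -27.6, -23.8, -3, -1, 0, 0, 71.6, -47, -65, -3, -1, 0, 0, 71.6, -47, -65, -3, -1, 0, 0, 71.6, -47, -65, -3, -1, 0, 0, 71.6, -47, -65, -3, -1, 0, 0, 71.6, -47, -65, -3, -1, 0, 0, 71.6, -47, -65, -3, -1, 0, 0, 71.6, -47, -65, -3, -1, 0, 0, 71.6, -47, -65, -3, -1, 0, 0, 71.6, -47, -65, -3, -1, 0, 0, 71.6, -47, -65, -3, -1, 0, 0, 71.6, -47, -65, -3, -1, 0, 0, 71.6, -47, -65, -3, -1, 0, 0, 71.6, -47, -65, -3, -1])

```text
clock: 2.15
tool_pos: [0.4599, -0.0974, 0.2611]
eef_rot: [-2.155, -2.286, 0.002]
contact_force: [-0.0, -0.1, -0.2]
width: -0.0003
```

```bash
cat >> h.py <<'E'
def wrist(r,name):
    s=r.read_state(); f=dict(r.grab_frame("wrist"))
    T=np.eye(4); T[:3,:3]=Ro.from_rotvec(s["eef_rot"]).as_matrix(); T[:3,3]=s["tool_pos"]
    C=np.linalg.inv(T@f["mount"]); f["rvec"]=cv2.Rodrigues(C[:3,:3])[0].ravel(); f["tvec"]=C[:3,3]
    cv2.imwrite(f"pics/{name}.png",f["pixels"][:,:,::-1]); np.savez(name+".npz",**f)
    return s,f
E
python3 - <<'E'
from rig import r
from h import *
s,f=wrist(r,"w1"); print(s["clock"],s["tool_pos"],s["eef_rot"],s["width"])
for q in blobs(f["pixels"],(0,0,640,400)): print(np.round(q[:3],1),q[3],cast(f,q[:2],.052)[0].round(4),cast(f,q[:2],.078)[0].round(4))
E
```

```text
2.15 [ 0.45985561 -0.09736831  0.26110859] [-2.15457697 -2.28624207  0.0023473 ] -0.00028083693547229215
[439.  263.4 170.5] (430, 258, 18, 13) [ 0.6253 -0.21    0.052 ] [ 0.6128 -0.1955  0.078 ]
[356.6 264.  173. ] (349, 258, 16, 14) [ 0.5156 -0.2175  0.052 ] [ 0.5112 -0.2025  0.078 ]
[359.4 235.4 195.5] (351, 229, 18, 15) [ 0.5152 -0.1755  0.052 ] [ 0.5107 -0.1636  0.078 ]
[317.5 236.2 200. ] (310, 229, 16, 16) [ 0.4612 -0.1798  0.052 ] [ 0.4608 -0.1676  0.078 ]
[467.9 186.3 242.5] (459, 178, 19, 18) [ 0.6404 -0.1021  0.052 ] [ 0.6267 -0.0956  0.078 ]
[394.2 182.4 313.5] (384, 173, 21, 20) [ 0.5503 -0.1026  0.052 ] [ 0.5432 -0.096   0.078 ]
[328.4 182.9 309.5] (319, 173, 20, 21) [ 0.4704 -0.1078  0.052 ] [ 0.4692 -0.1009  0.078 ]
[486.3 102.4 318.5] (476, 93, 22, 20) [ 0.6394 -0.0053  0.052 ] [ 0.6258 -0.006   0.078 ]
[403.4 100.3 293. ] (394, 90, 20, 21) [ 0.5472 -0.0083  0.052 ] [ 0.5404 -0.0087  0.078 ]
[322.6  97.1 366.5] (312, 86, 22, 23) [ 0.4573 -0.0101  0.052 ] [ 0.4571 -0.0105  0.078 ]
```

View pics/w1.png

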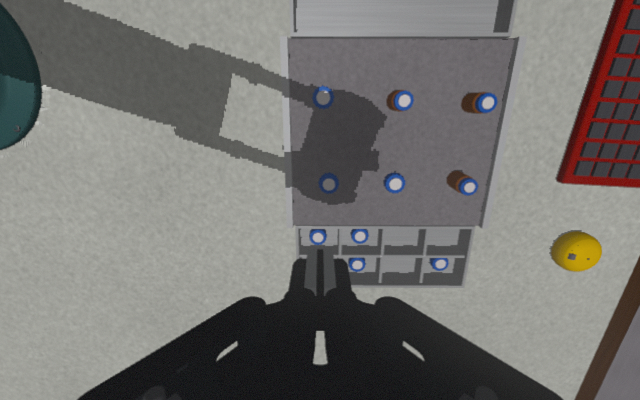

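```bash
cat > wp.py <<'E'
import sys
from rig import r
from h import *
s=r.read_state(); print(s["clock"],s["tool_pos"].round(4) if hasattr(s["tool_pos"],'round') else s["tool_pos"],np.round(s["contact_force"],2))
yaw=float(sys.argv[1])
for a in sys.argv[2:]:
    print(a,*rel(s,[float(x) for x in a.split(",")],yaw))
E
python3 wp.py .058 .4596,-.05,.1 .4596,-.05,.045
```

```text
2.2 [ 0.4599 -0.0972  0.2612] [-0.11  0.09 -0.14]
.4596,-.05,.1 [-0.05  0.07  0.11] [ 4.73  0.27 16.11]
.4596,-.05,.045 [-0.05  0.07  0.11] [ 4.74  0.27 21.61]
```

Emit:
step_arm(plan=[0, 0, 0, 4.7, 0.3, 5, -1, 0, 0, 0, 4.7, 0.3, 10, -1, 0, 0, 0, 4.7, 0.3, 14, -1, 0, 0, 0, 4.7, 0.3, 17, -1, 0, 0, 0, 4.7, 0.3, 19, -1, 0, 0, 0, 4.7, 0.3, 20.5, -1, 0, 0, 0, 4.7, 0.3, 21.3, -1, 0, 0, 0, 4.7, 0.3, 21.6, -1, 0, 0, 0, 4.7, 0.3, 21.6, -1, 0, 0, 0, 4.7, 0.3, 21.6, -1])

```text
clock: 3.2
tool_pos: [0.4609, -0.0503, 0.0462]
eef_rot: [2.152, 2.286, -0.001]
contact_force: [0.1, -0.1, -0.2]
width: 0.0002
```

```bash
python3 - <<'E'
from rig import r
from h import *
s,f=wrist(r,"w2"); print(s["clock"],s["tool_pos"],s["contact_force"])
for q in blobs(f["pixels"],(0,0,640,400)): print(np.round(q[:3],1),q[3],cast(f,q[:2],.052)[0].round(4),cast(f,q[:2],.078)[0].round(4))
E
python3 wp.py .058 .4531,.062,.045
```

```text
3.2 [ 0.46089681 -0.05027006  0.04617256] [ 0.13018482 -0.11004904 -0.193626  ]
[629.6 385.  528. ] (617, 369, 23, 31) [ 0.6528 -0.119   0.052 ] [ 0.6154 -0.0902  0.078 ]
[318.9 347.7 341. ] (312, 331, 15, 35) [ 0.4633 -0.1026  0.052 ] [ 0.4619 -0.0768  0.078 ]
[472.3 337.5 386.5] (452, 327, 38, 27) [ 0.5504 -0.0898  0.052 ] [ 0.5324 -0.0665  0.078 ]
[ 521.5  219.7 2184.5] (493, 195, 58, 51) [ 0.5583 -0.0166  0.052 ] [ 0.5388 -0.0072  0.078 ]
[ 318.4  192.3 2092.5] (293, 166, 52, 53) [ 0.4575 -0.0085  0.052 ] [ 0.4572 -0.0006  0.078 ]
3.25 [ 0.461  -0.0504  0.0463] [-0.26 -0.57  1.1 ]
.4531,.062,.045 [0.07 0.09 0.13] [11.27 -0.11  0.11]
```

View pics/w2.png

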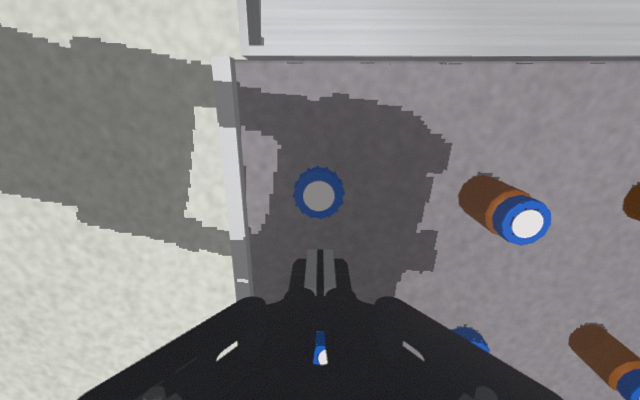

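```bash
python3 - <<'E'
from h import *
f=dict(np.load("w2.npz")); print(cast(f,[(319,59),(560,60),(240,60)],.04).round(4)); print(cast(f,[(262,44)],.036))
E
```

```text
[[0.4543 0.0507 0.04  ]
 [0.5628 0.0564 0.04  ]
 [0.4187 0.0481 0.04  ]]
[[0.42792753 0.05574089 0.036     ]]
```

Emit:
step_arm(plan=[0, 0, 0, 0.5, 0, 0.1, -1, 0, 0, 0, 1, 0, 0.1, -1, 0, 0, 0, 1.5, 0, 0.1, -1, 0, 0, 0, 2, 0, 0.1, -1, 0, 0, 0, 2.5, 0, 0.1, -1, 0, 0, 0, 3, 0, 0.1, -1, 0, 0, 0, 3.5, 0, 0.1, -1, 0, 0, 0, 4, 0, 0.1, -1, 0, 0, 0, 4.5, 0, 0.1, -1, 0, 0, 0, 5, 0, 0.1, -1, 0, 0, 0, 5.5, 0, 0.1, -1, 0, 0, 0, 6, 0, 0.1, -1, 0, 0, 0, 6.5, 0, 0.1, -1, 0, 0, 0, 7, 0, 0.1, -1])

```text
clock: 4.65
tool_pos: [0.4567, 0.0199, 0.0451]
eef_rot: [2.152, 2.286, -0.0]
contact_force: [-0.0, -0.3, 0.4]
width: -0.0001
```

```bash
python3 - <<'E'
from rig import r
from h import *
s,f=wrist(r,"w3"); print(s["clock"],s["tool_pos"],s["contact_force"])
E
python3 wp.py .058 .4531,.062,.045
```

```text
4.65 [0.45674871 0.01990959 0.04514955] [-0.01034094 -0.33756082  0.37478642]
4.7 [0.4566 0.0204 0.0451] [ 0.86  0.59 -0.52]
.4531,.062,.045 [0.06 0.07 0.13] [ 4.17 -0.1   0.  ]
```

View pics/w3.png

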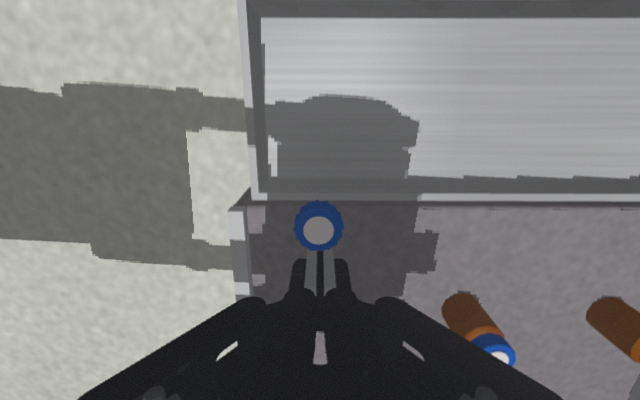

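Emit:
step_arm(plan=[0, 0, 0, 0.5, 0, 0, -1, 0, 0, 0, 1, 0, 0, -1, 0, 0, 0, 1.5, 0, 0, -1, 0, 0, 0, 2, 0, 0, -1, 0, 0, 0, 2.5, 0, 0, -1, 0, 0, 0, 3, 0, 0, -1, 0, 0, 0, 3.5, 0, 0, -1, 0, 0, 0, 4, 0, 0, -1, 0, 0, 0, 4.4, 0, 0, -1, 0, 0, 0, 4.4, 0, 0, -1])

```text
clock: 5.7
tool_pos: [0.4539, 0.0648, 0.0451]
eef_rot: [2.152, 2.287, 0.0]
contact_force: [0.4, -0.1, -0.1]
width: 0.0002
```

```bash
python3 - <<'E'
from rig import r
from h import *
s,f=wrist(r,"w4"); print(s["clock"],s["tool_pos"],s["contact_force"])
E
python3 wp.py .058 .452,.062,.13 .467,-.148,.13 .467,-.148,.045
```

```text
5.7 [0.45394123 0.0647957  0.04505323] [ 0.35009961 -0.09341019 -0.06625502]
5.75 [0.4539 0.0646 0.045 ] [-0.95 -0.61  0.55]
.452,.062,.13 [0.06 0.07 0.17] [-0.26 -0.2  -8.5 ]
.467,-.148,.13 [0.06 0.07 0.17] [-2.131e+01  2.000e-02 -8.470e+00]
.467,-.148,.045 [0.06 0.07 0.17] [-2.13e+01  1.00e-02  3.00e-02]
```

View pics/w4.png

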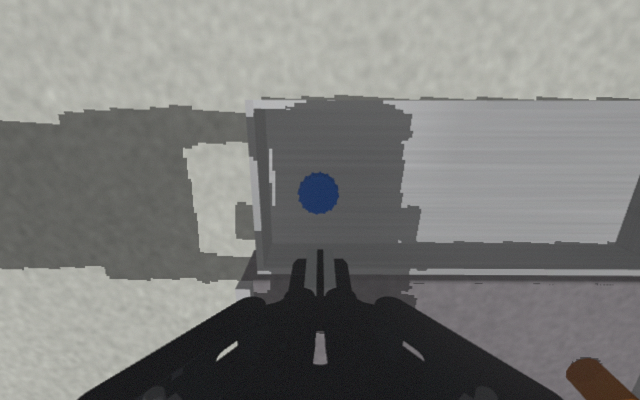

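Emit:
step_arm(plan=[0, 0, 0, -0.3, 0, -4, -1, 0, 0, 0, -0.5, 0, -8.5, -1, 0, 0, 0, -5, 0.1, -8.5, -1, 0, 0, 0, -10, 0.3, -8.5, -1, 0, 0, 0, -15, 0.4, -8.5, -1, 0, 0, 0, -19, 0.5, -8.5, -1, 0, 0, 0, -21, 0.5, -8.5, -1, 0, 0, 0, -21, 0.5, -8.5, -1, 0, 0, 0, -21, 0.5, -5, -1, 0, 0, 0, -21, 0.5, -2.5, -1, 0, 0, 0, -21, 0.5, -1, -1, 0, 0, 0, -21, 0.5, 0, -1, 0, 0, 0, -21, 0.5, 0, -1, 0, 0, 0, -21, 0.5, 0, -1])

```text
clock: 7.15
tool_pos: [0.4721, -0.1444, 0.0458]
eef_rot: [2.151, 2.287, 0.0]
contact_force: [-0.1, -0.9, 0.3]
width: 0.0001
```

```bash
python3 - <<'E'
from rig import r
from h import *
s,f=wrist(r,"w5"); print(s["clock"],s["tool_pos"],s["contact_force"])
for q in blobs(f["pixels"],(0,0,640,400)): print(np.round(q[:3],1),q[3],cast(f,q[:2],.052)[0].round(4),cast(f,q[:2],.078)[0].round(4))
E
python3 wp.py .058 .4591,.064,.045
```

```text
7.15 [ 0.47214219 -0.14440023  0.04578357] [-0.05797539 -0.88077571  0.32840759]
[544.4 360.7 448.5] (526, 354, 38, 17) [ 0.6072 -0.1975  0.052 ] [ 0.5805 -0.1716  0.078 ]
[372.4 301.8  24. ] (369, 300, 8, 5) [ 0.5018 -0.1629  0.052 ] [ 0.4951 -0.1436  0.078 ]
[ 321.6  202.  2069.5] (296, 176, 52, 53) [ 0.4706 -0.1073  0.052 ] [ 0.4699 -0.0986  0.078 ]
[ 484.7  200.9 2373.5] (455, 175, 60, 53) [ 0.5489 -0.102   0.052 ] [ 0.5333 -0.0942  0.078 ]
7.2 [ 0.4726 -0.1447  0.0463] [-0.1  -0.51  0.12]
.4591,.064,.045 [0.15 0.1  0.19] [20.91 -0.07  0.09]
```

View pics/w5.png

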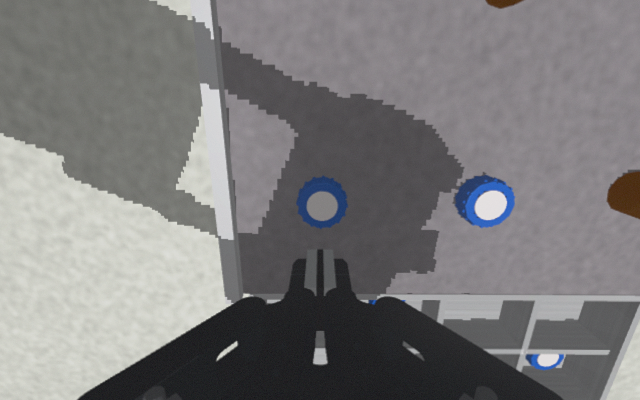

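Emit:
step_arm(plan=[0, 0, 0, 0.5, 0.1, 0.1, -1, 0, 0, 0, 1, 0.1, 0.1, -1, 0, 0, 0, 1.5, 0.1, 0.1, -1, 0, 0, 0, 2, 0.1, 0.1, -1, 0, 0, 0, 2.5, 0.1, 0.1, -1, 0, 0, 0, 3, 0.1, 0.1, -1, 0, 0, 0, 3.5, 0.1, 0.1, -1, 0, 0, 0, 4, 0.1, 0.1, -1, 0, 0, 0, 4.5, 0.1, 0.1, -1, 0, 0, 0, 5, 0.1, 0.1, -1, 0, 0, 0, 5.5, 0.1, 0.1, -1, 0, 0, 0, 6, 0.1, 0.1, -1, 0, 0, 0, 6.5, 0.1, 0.1, -1, 0, 0, 0, 7, 0.1, 0.1, -1, 0, 0, 0, 7.5, 0.1, 0.1, -1, 0, 0, 0, 8, 0.1, 0.1, -1])

```text
clock: 8.8
tool_pos: [0.4687, -0.0644, 0.0451]
eef_rot: [2.15, 2.286, 0.001]
contact_force: [0.3, -1.0, -0.3]
width: -0.0
```

```bash
python3 - <<'E'
from rig import r
from h import *
s,f=wrist(r,"w6"); print(s["clock"],s["tool_pos"],s["contact_force"])
for q in blobs(f["pixels"],(200,100,450,300)): print(np.round(q[:3],1),q[3],cast(f,q[:2],.052)[0].round(4))
E
python3 wp.py .058 .4591,.064,.045
```

```text
8.8 [ 0.46868493 -0.06435513  0.04512275] [ 0.29009392 -0.96516707 -0.27547638]
[ 317.9  225.5 2004. ] (293, 200, 51, 51) [ 0.466  -0.0394  0.052 ]
8.85 [ 0.4685 -0.0638  0.0451] [-0.41  1.45 -0.92]
.4591,.064,.045 [0.14 0.08 0.19] [ 1.281e+01 -1.500e-01 -1.000e-02]
```

View pics/w6.png

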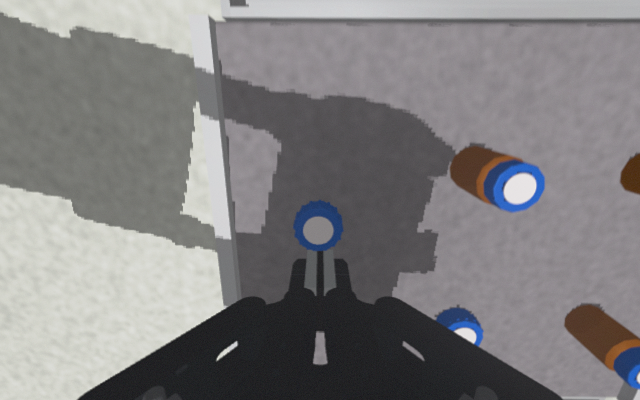

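Emit:
step_arm(plan=[0, 0, 0, 0.6, -0.1, 0, -1, 0, 0, 0, 1.2, -0.1, 0, -1, 0, 0, 0, 1.8, -0.1, 0, -1, 0, 0, 0, 2.4, -0.1, 0, -1, 0, 0, 0, 3.0, -0.1, 0, -1, 0, 0, 0, 3.6, -0.1, 0, -1, 0, 0, 0, 4.2, -0.1, 0, -1, 0, 0, 0, 4.8, -0.1, 0, -1, 0, 0, 0, 5.4, -0.1, 0, -1, 0, 0, 0, 6.0, -0.1, 0, -1, 0, 0, 0, 6.6, -0.1, 0, -1, 0, 0, 0, 7.2, -0.1, 0, -1, 0, 0, 0, 7.8, -0.1, 0, -1, 0, 0, 0, 8.4, -0.1, 0, -1])

```text
clock: 10.25
tool_pos: [0.4623, 0.0205, 0.045]
eef_rot: [2.15, 2.287, 0.001]
contact_force: [0.0, -0.0, -0.1]
width: 0.0002
```

```bash
python3 - <<'E'
from rig import r
from h import *
s,f=wrist(r,"w7"); print(s["clock"],s["tool_pos"],s["contact_force"])
for q in blobs(f["pixels"],(200,100,450,300)): print(np.round(q[:3],1),q[3],cast(f,q[:2],.052)[0].round(4))
E
python3 wp.py .058 .4591,.064,.045
```

```text
10.25 [0.46233392 0.02046848 0.04495301] [ 0.023988   -0.04458524 -0.05881427]
[ 319.3  225.7 1996. ] (295, 200, 50, 52) [0.4604 0.0454 0.052 ]
[ 307.6  118.2 1396.5] (286, 100, 44, 40) [0.4522 0.0961 0.052 ]
10.3 [0.4622 0.0211 0.0449] [0.16 0.01 0.04]
.4591,.064,.045 [0.14 0.05 0.2 ] [ 4.3  -0.05 -0.01]
```

View pics/w7.png

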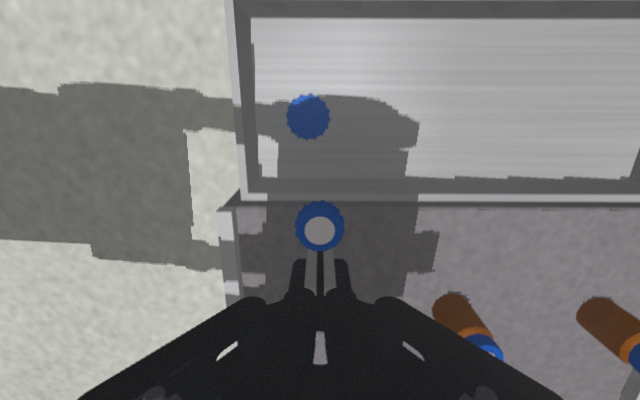

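Emit:
step_arm(plan=[0, 0, 0, 0.5, 0, 0, -1, 0, 0, 0, 1, 0, 0, -1, 0, 0, 0, 1.5, 0, 0, -1, 0, 0, 0, 2, 0, 0, -1, 0, 0, 0, 2.5, 0, 0, -1, 0, 0, 0, 3, 0, 0, -1, 0, 0, 0, 3.5, 0, 0, -1, 0, 0, 0, 4, 0, 0, -1, 0, 0, 0, 4.4, 0, 0, -1, 0, 0, 0, 4.4, 0, 0, -1])

```text
clock: 11.3
tool_pos: [0.4595, 0.0655, 0.0449]
eef_rot: [2.15, 2.288, 0.002]
contact_force: [-0.7, -0.6, -0.4]
width: -0.0001
```

```bash
python3 - <<'E'
from rig import r
from h import *
s,f=wrist(r,"w8"); print(s["clock"],s["tool_pos"],s["contact_force"])
E
python3 wp.py .058 .456,.062,.145 .50,-.1,.145 .588,-.1,.145 .588,-.1,.045
```

```text
11.3 [0.45949583 0.06547493 0.04487367] [-0.68313409 -0.57446328 -0.37712555]
11.35 [0.4595 0.0652 0.0449] [-0.73  1.18  0.1 ]
.456,.062,.145 [0.13 0.05 0.23] [ -0.31  -0.35 -10.01]
.50,-.1,.145 [0.13 0.05 0.23] [-16.75   3.04  -9.99]
.588,-.1,.145 [0.13 0.05 0.23] [-17.3   11.82  -9.97]
.588,-.1,.045 [0.13 0.05 0.23] [-17.29  11.8    0.03]
```

View pics/w8.png

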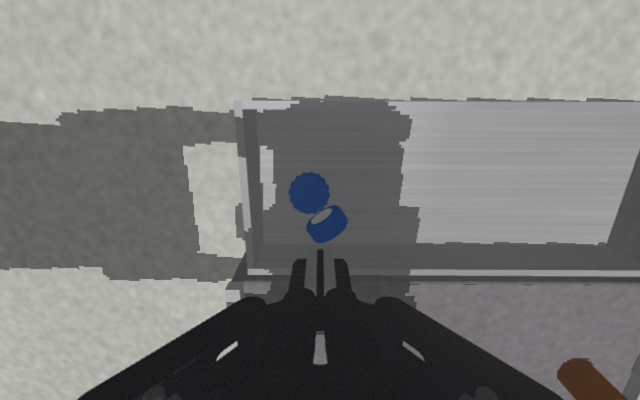

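```bash
python3 - <<'E'
from h import *
def tri(f1,u1,f2,u2):
    c1,d1=ray(f1,u1); c2,d2=ray(f2,u2); d1=d1[0];d2=d2[0]
    t=np.linalg.lstsq(np.c_[d1,-d2],c2-c1,rcond=None)[0]; a=c1+t[0]*d1;b=c2+t[1]*d2
    return ((a+b)/2).round(4), np.linalg.norm(a-b).round(4)
T=dict(np.load("top0.npz"));S=dict(np.load("scene0.npz"));W=dict(np.load("w1.npz"))
for n,t,s,w in [("V1",(308.6,178.5),(310.2,199),(403.4,100.3)),("V2",(307.6,152.3),(301.2,223),(486.3,102.4)),("V3",(335.5,151.5),(266.6,215.9),(467.9,186.3)),("C",(337.8,176),(275,202.2),(394.2,182.4))]:
    print(n,tri(T,t,S,s),tri(W,w,S,s))
E
```

```text
V1 (array([ 0.542 , -0.008 ,  0.0781]), np.float64(0.0008)) (array([ 0.5407, -0.0084,  0.0767]), np.float64(0.0007))
V2 (array([ 0.6271, -0.0054,  0.0768]), np.float64(0.0003)) (array([ 0.6266, -0.0056,  0.0763]), np.float64(0.0005))
V3 (array([ 0.6292, -0.0955,  0.0774]), np.float64(0.0005)) (array([ 0.6278, -0.096 ,  0.0759]), np.float64(0.0003))
C (array([ 0.5521, -0.1039,  0.0486]), np.float64(0.0006)) (array([ 0.5514, -0.1038,  0.0478]), np.float64(0.0004))
```

Emit:
step_arm(plan=[0, 0, 0, -0.3, 0, -5, -1, 0, 0, 0, -0.5, 0, -10, -1, 0, 0, 0, -4, 2, -10, -1, 0, 0, 0, -8, 5, -10, -1, 0, 0, 0, -12, 8, -10, -1, 0, 0, 0, -16, 11, -10, -1, 0, 0, 0, -17.3, 11.7, -10, -1, 0, 0, 0, -17.3, 11.7, -10, -1, 0, 0, 0, -17.3, 11.7, -10, -1])

```text
clock: 12.25
tool_pos: [0.5857, -0.0998, 0.1446]
eef_rot: [2.152, 2.288, 0.001]
contact_force: [-0.6, 0.7, -0.5]
width: -0.0
```

```bash
python3 - <<'E'
from rig import r
from h import *
s,f=wrist(r,"w9"); print(s["clock"],s["tool_pos"],s["contact_force"])
for q in blobs(f["pixels"],(0,0,640,400)): print(np.round(q[:3],1),q[3],cast(f,q[:2],.052)[0].round(4),cast(f,q[:2],.078)[0].round(4))
E
python3 wp.py .058 .587,-.1003,.045
```

```text
12.25 [ 0.58574621 -0.09975553  0.14461284] [-0.5746172   0.71024464 -0.4992212 ]
[253.9 275.2 318.5] (242, 268, 25, 17) [ 0.5298 -0.1696  0.052 ] [ 0.5354 -0.1528  0.078 ]
[197.3 276.  370. ] (185, 268, 26, 19) [ 0.4786 -0.1735  0.052 ] [ 0.4898 -0.1562  0.078 ]
[375.9 214.7 505.5] (364, 202, 26, 26) [ 0.6333 -0.1044  0.052 ] [ 0.6275 -0.0947  0.078 ]
[279.7 206.2 692. ] (265, 191, 30, 31) [ 0.552  -0.1017  0.052 ] [ 0.5552 -0.0924  0.078 ]
[391.1  87.7 743.5] (376, 72, 31, 32) [ 0.6323 -0.0042  0.052 ] [ 0.6266 -0.0056  0.078 ]
[260.3  83.4 749. ] (245, 68, 32, 32) [ 0.5362 -0.0071  0.052 ] [ 0.5411 -0.0082  0.078 ]
12.3 [ 0.5855 -0.0992  0.1447] [-0.29 -0.08 -0.33]
.587,-.1003,.045 [ 0.03 -0.    0.24] [-0.12  0.14  9.97]
```

View pics/w9.png

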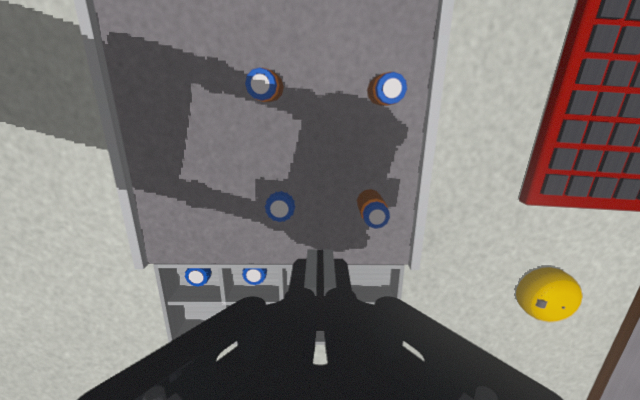

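Emit:
step_arm(plan=[0, 0, 0, -0.3, 0.4, 2, -1, 0, 0, 0, -0.3, 0.4, 4, -1, 0, 0, 0, -0.3, 0.4, 6, -1, 0, 0, 0, -0.3, 0.4, 7.5, -1, 0, 0, 0, -0.3, 0.4, 8.8, -1, 0, 0, 0, -0.3, 0.4, 9.6, -1, 0, 0, 0, -0.3, 0.4, 10, -1, 0, 0, 0, -0.3, 0.4, 10, -1])

```text
clock: 13.1
tool_pos: [0.5896, -0.1018, 0.0444]
eef_rot: [-2.151, -2.289, -0.0]
contact_force: [-0.0, -0.6, -0.5]
width: -0.0
```

```bash
python3 - <<'E'
from rig import r
from h import *
s,f=wrist(r,"w10"); print(s["clock"],s["tool_pos"],s["contact_force"])
for q in blobs(f["pixels"],(0,0,640,400)): print(np.round(q[:3],1),q[3],cast(f,q[:2],.052)[0].round(4),cast(f,q[:2],.078)[0].round(4))
E
python3 wp.py .058 .5185,-.1056,.045
```

```text
13.1 [ 0.58957727 -0.10180908  0.04441577] [-0.02049648 -0.62152923 -0.48588785]
[149.7 351.1  56.5] (145, 348, 13, 9) [ 0.4952 -0.1605  0.052 ] [ 0.5123 -0.1333  0.078 ]
[127.6 356.  127. ] (119, 348, 20, 16) [ 0.4821 -0.1649  0.052 ] [ 0.5017 -0.1368  0.078 ]
[ 409.5  288.6 1410. ] (385, 268, 48, 44) [ 0.6376 -0.1098  0.052 ] [ 0.6273 -0.0923  0.078 ]
[ 248.8  264.5 1905.5] (224, 240, 50, 50) [ 0.5527 -0.1005  0.052 ] [ 0.5588 -0.0848  0.078 ]
[ 447.5   67.8 3144. ] (415, 35, 65, 65) [ 0.6362 -0.0026  0.052 ] [ 0.6263 -0.0057  0.078 ]
[ 194.1   59.2 3224. ] (162, 26, 66, 66) [ 0.5318 -0.0058  0.052 ] [ 0.5419 -0.0083  0.078 ]
13.15 [ 0.59   -0.1019  0.045 ] [ 0.69 -0.33 -0.69]
.5185,-.1056,.045 [0.05 0.   0.24] [ 0.08 -7.16 -0.01]
```

View pics/w10.png

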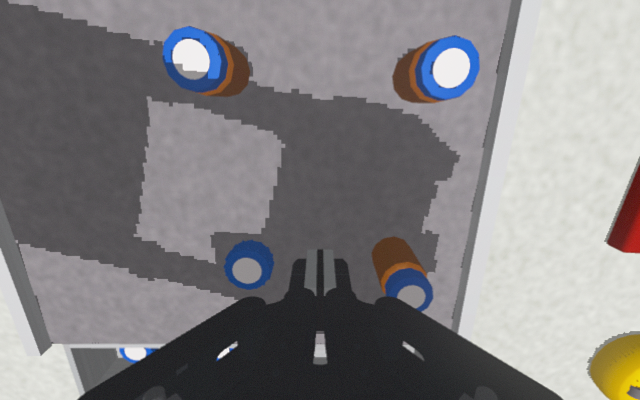

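Emit:
step_arm(plan=[0, 0, 0, 0.2, -0.4, 0, -1, 0, 0, 0, 0.2, -0.9, 0, -1, 0, 0, 0, 0.2, -1.4, 0, -1, 0, 0, 0, 0.2, -1.8, 0, -1, 0, 0, 0, 0.2, -2.2, 0, -1, 0, 0, 0, 0.2, -2.6, 0, -1, 0, 0, 0, 0.2, -3, 0, -1, 0, 0, 0, 0.2, -3.4, 0, -1])

```text
clock: 13.95
tool_pos: [0.5561, -0.1022, 0.0453]
eef_rot: [2.15, 2.288, 0.002]
contact_force: [1.3, 0.0, 2.0]
width: -0.0002
```

```bash
python3 - <<'E'
from rig import r
from h import *
s,f=wrist(r,"w11"); print(s["clock"],s["tool_pos"],s["contact_force"])
for q in blobs(f["pixels"],(150,200,310,310)): print(np.round(q[:3],1),q[3],cast(f,q[:2],.052)[0].round(4),cast(f,q[:2],.078)[0].round(4))
E
```

```text
13.95 [ 0.55614569 -0.10219417  0.04532611] [1.32388481 0.03341352 2.00041721]
[ 275.4  266.1 1743.5] (252, 242, 48, 50) [ 0.5328 -0.1015  0.052 ] [ 0.5362 -0.0858  0.078 ]
```

View pics/w11.png

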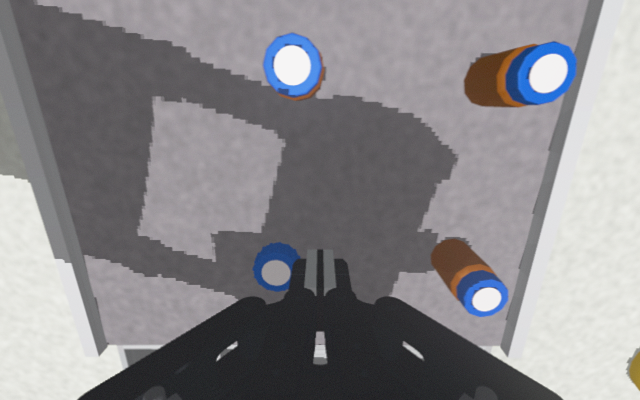

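Emit:
step_arm(plan=[0, 0, 0, 0, -0.4, 0, -1, 0, 0, 0, 0, -0.8, 0, -1, 0, 0, 0, 0, -1.2, 0, -1, 0, 0, 0, 0, -1.6, 0, -1, 0, 0, 0, 0, -2, 0, -1, 0, 0, 0, 0, -2.4, 0, -1, 0, 0, 0, 0, -2.8, 0, -1, 0, 0, 0, 0, -3.2, 0, -1, 0, 0, 0, 0, -3.6, 0, -1, 0, 0, 0, 0, -4, 0, -1, 0, 0, 0, 0, -4.2, 0, -1])

```text
clock: 15.1
tool_pos: [0.5133, -0.1048, 0.0452]
eef_rot: [2.151, 2.289, 0.001]
contact_force: [1.5, 0.7, 2.7]
width: 0.0002
```

```bash
python3 - <<'E'
from rig import r
from h import *
s,f=wrist(r,"w12"); print(s["clock"],s["tool_pos"],s["contact_force"])
for q in blobs(f["pixels"],(150,200,310,310)): print(np.round(q[:3],1),q[3],cast(f,q[:2],.052)[0].round(4),cast(f,q[:2],.078)[0].round(4))
E
python3 wp.py .058 .535,-.102,.045  .535,-.102,.12 .494,-.143,.12 .494,-.143,.045
```

```text
15.1 [ 0.51326149 -0.10482676  0.04521037] [1.49128197 0.68590853 2.65074481]
[ 275.5  266.2 1727. ] (252, 242, 48, 50) [ 0.49   -0.1041  0.052 ] [ 0.4934 -0.0884  0.078 ]
15.15 [ 0.5131 -0.1048  0.0452] [1.15 1.15 2.66]
.535,-.102,.045 [0.06 0.01 0.23] [0.14 2.21 0.02]
.535,-.102,.12 [0.06 0.01 0.23] [ 0.14  2.22 -7.48]
.494,-.143,.12 [0.06 0.01 0.23] [-3.69 -2.13 -7.48]
.494,-.143,.045 [0.06 0.01 0.23] [-3.69 -2.14  0.02]
```

View pics/w12.png

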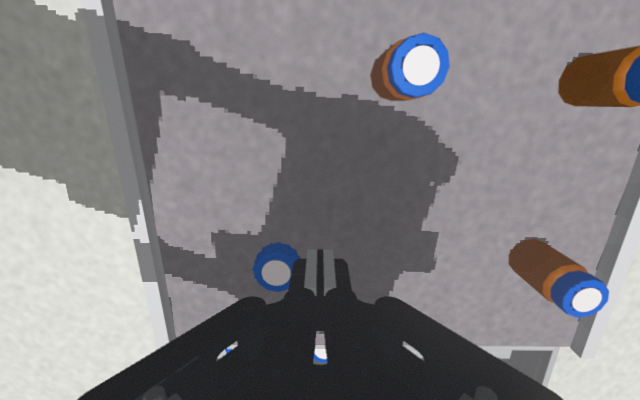

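Emit:
step_arm(plan=[0, 0, 0, 0, 0.6, 0, -1, 0, 0, 0, 0, 1.5, 0, -1, 0, 0, 0, 0, 2, -3, -1, 0, 0, 0, 0, 2, -7, -1, 0, 0, 0, -1, 1.5, -7.5, -1, 0, 0, 0, -2.5, 0, -7.5, -1, 0, 0, 0, -3.7, -2, -7.5, -1, 0, 0, 0, -3.7, -2.3, -7.5, -1, 0, 0, 0, -3.7, -2.3, -5, -1, 0, 0, 0, -3.7, -2.3, -2.5, -1, 0, 0, 0, -3.7, -2.3, -1, -1, 0, 0, 0, -3.7, -2.3, 0, -1, 0, 0, 0, -3.7, -2.3, 0, -1, 0, 0, 0, -3.7, -2.3, 0, -1])

```text
clock: 16.55
tool_pos: [0.4928, -0.1431, 0.0452]
eef_rot: [2.151, 2.289, 0.001]
contact_force: [0.6, 0.2, 0.4]
width: -0.0003
```

```bash
python3 - <<'E'
from rig import r
from h import *
s,f=wrist(r,"w13"); print(s["clock"],s["tool_pos"],s["contact_force"])
for q in blobs(f["pixels"],(0,0,640,400)): print(np.round(q[:3],1),q[3],cast(f,q[:2],.052)[0].round(4),cast(f,q[:2],.078)[0].round(4))
E
python3 wp.py .058 .480,.064,.045
```

```text
16.55 [ 0.49283842 -0.14308665  0.04520693] [0.58484944 0.2113404  0.41018423]
[518.  361.6 367. ] (498, 356, 38, 16) [ 0.6122 -0.1971  0.052 ] [ 0.5884 -0.171   0.078 ]
[371.6 302.3  21. ] (367, 301, 10, 4) [ 0.522  -0.1615  0.052 ] [ 0.5154 -0.1421  0.078 ]
[634.6 218.5 257. ] (628, 201, 12, 34) [ 0.6437 -0.1049  0.052 ] [ 0.6139 -0.0964  0.078 ]
[ 320.8  202.7 2096. ] (295, 176, 52, 54) [ 0.4909 -0.1062  0.052 ] [ 0.4902 -0.0974  0.078 ]
16.6 [ 0.4933 -0.1433  0.0458] [ 0.35 -0.04 -0.25]
.480,.064,.045 [0.12 0.03 0.24] [20.77 -0.04  0.07]
```

View pics/w13.png

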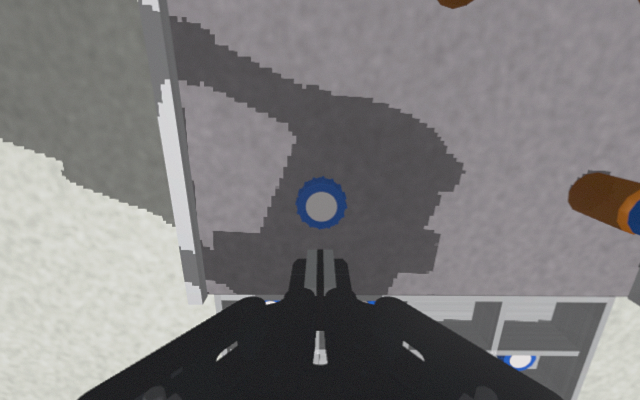

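Emit:
step_arm(plan=[0, 0, 0, 0.5, 0, 0.1, -1, 0, 0, 0, 1, 0, 0.1, -1, 0, 0, 0, 1.5, 0, 0.1, -1, 0, 0, 0, 2, 0, 0.1, -1, 0, 0, 0, 2.5, 0, 0.1, -1, 0, 0, 0, 3, 0, 0.1, -1, 0, 0, 0, 3.5, 0, 0.1, -1, 0, 0, 0, 4, 0, 0.1, -1, 0, 0, 0, 4.5, 0, 0.1, -1, 0, 0, 0, 5, 0, 0.1, -1, 0, 0, 0, 5.5, 0, 0.1, -1, 0, 0, 0, 6, 0, 0.1, -1, 0, 0, 0, 6.5, 0, 0.1, -1, 0, 0, 0, 7, 0, 0.1, -1, 0, 0, 0, 7.5, 0, 0.1, -1, 0, 0, 0, 8, 0, 0.1, -1])

```text
clock: 18.2
tool_pos: [0.4883, -0.063, 0.0447]
eef_rot: [2.15, 2.288, 0.002]
contact_force: [0.9, -0.1, 0.2]
width: -0.0001
```

```bash
python3 - <<'E'
from rig import r
from h import *
s,f=wrist(r,"w14"); print(s["clock"],s["tool_pos"],s["contact_force"])
for q in blobs(f["pixels"],(0,0,640,400)): print(np.round(q[:3],1),q[3],cast(f,q[:2],.052)[0].round(4),cast(f,q[:2],.078)[0].round(4))
E
python3 wp.py .058 .480,.064,.045
```

```text
18.2 [ 0.48828465 -0.06302425  0.04472365] [ 0.9308276  -0.05258261  0.22032119]
[ 601.8  368.8 1629.5] (576, 348, 54, 43) [ 0.6575 -0.1187  0.052 ] [ 0.624  -0.0921  0.078 ]
[ 319.   225.8 2010. ] (294, 200, 51, 52) [ 0.4862 -0.038   0.052 ] [ 0.4855 -0.0269  0.078 ]
[ 464.2  186.2 2211. ] (436, 161, 57, 51) [ 0.5531 -0.0137  0.052 ] [ 0.5396 -0.0072  0.078 ]
18.25 [ 0.4881 -0.0625  0.0447] [0.02 0.15 0.55]
.480,.064,.045 [0.11 0.01 0.25] [12.67 -0.02 -0.03]
```

View pics/w14.png

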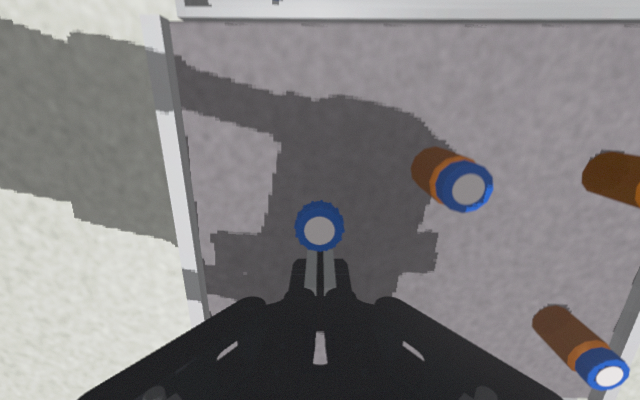

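Emit:
step_arm(plan=[0, 0, 0, 0.6, 0, 0, -1, 0, 0, 0, 1.2, 0, 0, -1, 0, 0, 0, 1.8, 0, 0, -1, 0, 0, 0, 2.4, 0, 0, -1, 0, 0, 0, 3.0, 0, 0, -1, 0, 0, 0, 3.6, 0, 0, -1, 0, 0, 0, 4.2, 0, 0, -1, 0, 0, 0, 4.8, 0, 0, -1, 0, 0, 0, 5.4, 0, 0, -1, 0, 0, 0, 6.0, 0, 0, -1, 0, 0, 0, 6.6, 0, 0, -1, 0, 0, 0, 7.2, 0, 0, -1, 0, 0, 0, 7.8, 0, 0, -1, 0, 0, 0, 8.4, 0, 0, -1])

```text
clock: 19.65
tool_pos: [0.4829, 0.0219, 0.0447]
eef_rot: [2.15, 2.289, 0.002]
contact_force: [0.1, 0.7, 0.5]
width: 0.0001
```

```bash
python3 - <<'E'
from rig import r
from h import *
s,f=wrist(r,"w15"); print(s["clock"],s["tool_pos"],s["contact_force"])
for q in blobs(f["pixels"],(0,0,640,400)): print(np.round(q[:3],1),q[3],cast(f,q[:2],.052)[0].round(4),cast(f,q[:2],.078)[0].round(4))
E
python3 wp.py .058 .480,.064,.045
```

```text
19.65 [0.48285959 0.02188351 0.04466183] [0.11965731 0.73196521 0.52610422]
[418.9 354.9  47.5] (415, 349, 10, 12) [ 0.5434 -0.0305  0.052 ] [ 0.5308 -0.0045  0.078 ]
[ 614.2  360.7 1663. ] (588, 340, 52, 43) [ 0.6568 -0.0273  0.052 ] [ 0.6224 -0.0019  0.078 ]
[ 319.   225.9 2017. ] (294, 200, 51, 52) [0.4808 0.0469 0.052 ] [0.4801 0.058  0.078 ]
[291.4 150.4 919. ] (269, 131, 44, 39) [0.466  0.0831 0.052 ] [0.4682 0.0873 0.078 ]
[ 270.9  115.8 1559.5] (249, 94, 45, 45) [0.4567 0.0976 0.052 ] [0.4606 0.099  0.078 ]
19.7 [0.4828 0.0225 0.0447] [0.25 0.68 0.54]
.480,.064,.045 [ 0.11 -0.02  0.25] [ 4.16 -0.02 -0.03]
```

View pics/w15.png

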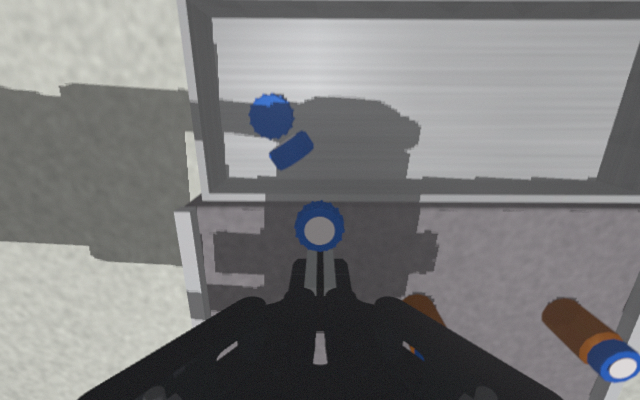

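```bash
python3 wp.py -.378 .4682,.0119,.045 .4873,.062,.045
```

```text
19.7 [0.4828 0.0225 0.0447] [0.25 0.68 0.54]
.4682,.0119,.045 [ 0.1  -0.04 25.24] [-0.97 -1.52 -0.04]
.4873,.062,.045 [ 0.1  -0.04 25.24] [ 3.91  0.7  -0.03]
```

Emit:
step_arm(plan=[0, 0, 0, -0.6, 0, 0, -1, 0, 0, 0, -1.5, 0, 0, -1, 0, 0, 5, -1.8, -0.5, 0, -1, 0, 0, 12, -1.6, -1, 0, -1, 0, 0, 19, -1.2, -1.5, 0, -1, 0, 0, 25, -1, -1.5, 0, -1, 0, 0, 25, -1, -1.5, 0, -1, 0, 0, 25, -1, -1.5, 0, -1])

```text
clock: 20.5
tool_pos: [0.4686, 0.0109, 0.0447]
eef_rot: [2.593, 1.772, 0.003]
contact_force: [0.1, 0.4, 0.1]
width: -0.0001
```

```bash
python3 - <<'E'
from rig import r
from h import *
s,f=wrist(r,"w16"); print(s["clock"],s["tool_pos"],s["contact_force"])
for q in blobs(f["pixels"],(0,0,640,400)): print(np.round(q[:3],1),q[3],cast(f,q[:2],.052)[0].round(4),cast(f,q[:2],.078)[0].round(4))
E
python3 wp.py -.378 .4873,.062,.045
```

```text
20.5 [0.46861002 0.01092861 0.04471846] [0.05678596 0.43347146 0.13785143]
[ 490.8  281.3 1856. ] (465, 258, 53, 48) [ 0.5499 -0.028   0.052 ] [ 0.54   -0.0057  0.078 ]
[ 317.7  200.1 2102. ] (292, 174, 52, 53) [0.4815 0.047  0.052 ] [0.4848 0.0549 0.078 ]
[ 248.9  131.4 2995. ] (214, 100, 73, 68) [0.4649 0.088  0.052 ] [0.4713 0.0881 0.078 ]
20.55 [0.4686 0.011  0.0447] [-0.06  0.15 -0.35]
.4873,.062,.045 [ 0.1  -0.06  0.33] [ 5.43 -0.11 -0.03]
```

View pics/w16.png

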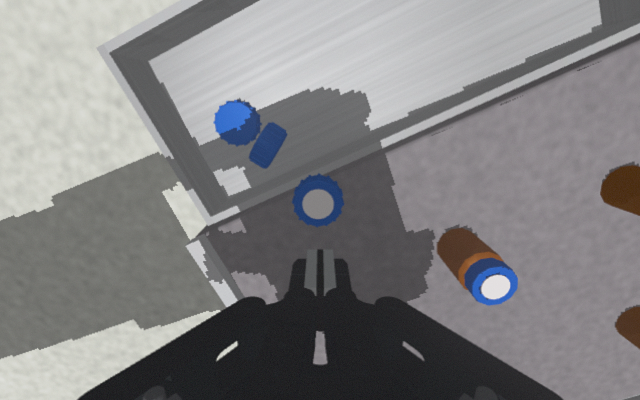

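Emit:
step_arm(plan=[0, 0, 0, 0.5, 0, 0, -1, 0, 0, 0, 1, 0, 0, -1, 0, 0, 0, 1.5, 0, 0, -1, 0, 0, 0, 2, 0, 0, -1, 0, 0, 0, 2.5, 0, 0, -1, 0, 0, 0, 3, 0, 0, -1, 0, 0, 0, 3.5, 0, 0, -1, 0, 0, 0, 4, 0, 0, -1, 0, 0, 0, 4.5, 0, 0, -1, 0, 0, 0, 5, 0, 0, -1, 0, 0, 0, 5.5, 0, 0, -1, 0, 0, 0, 5.8, 0, 0, -1, 0, 0, 0, 5.8, 0, 0, -1])

```text
clock: 21.85
tool_pos: [0.49, 0.0654, 0.0448]
eef_rot: [2.593, 1.772, 0.003]
contact_force: [0.8, -0.0, -0.0]
width: 0.0
```

```bash
python3 - <<'E'
from rig import r
from h import *
s,f=wrist(r,"w17"); print(s["clock"],s["tool_pos"],s["contact_force"])
E
```

```text
21.85 [0.48995858 0.06542313 0.04480279] [ 0.75849972 -0.04258201 -0.02802595]
```

View pics/w17.png

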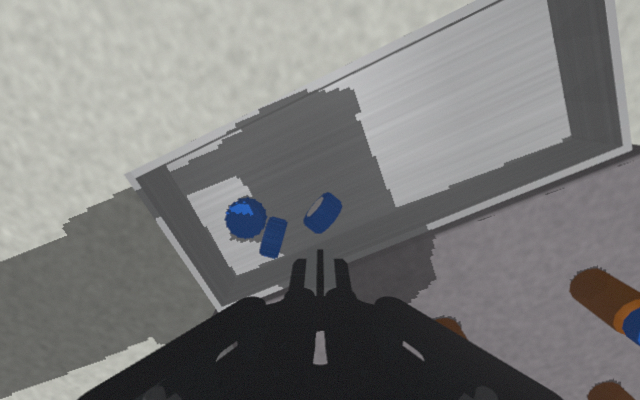

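Emit:
step_arm(plan=[0, 0, 0, 0, 0, -2, -1, 0, 0, 0, 0, 0, -5, -1, 0, 0, 0, 0, 0, -9, -1, 0, 0, 0, 0, 0, -13, -1, 0, 0, 0, 0, 0, -17, -1, 0, 0, 0, 2, -2, -20, -1, 0, 0, 0, 6, -4, -20, -1, 0, 0, 0, 10, -6, -20, -1, 0, 0, 0, 13, -8, -20, -1, 0, 0, 0, 13, -8, -20, -1, 0, 0, 0, 13, -8, -20, -1])

```text
clock: 23.0
tool_pos: [0.4617, 0.2156, 0.2445]
eef_rot: [2.591, 1.774, 0.002]
contact_force: [-0.8, 0.2, -0.2]
width: 0.0001
```

```bash
python3 - <<'E'
from rig import r
from h import *
s,f=wrist(r,"w18"); print(s["clock"],s["tool_pos"],s["contact_force"])
for n,b in [("top",(255,130,392,225)),("scene",(195,160,380,265))]:
    f=r.grab_frame(n); im=f["pixels"]
    for q in blobs(im,b): print(n,np.round(q[:3],1),cast(f,q[:2],.02)[0].round(3),cast(f,q[:2],.078)[0].round(3))
    x0,y0,x1,y1=b
    cv2.imwrite(f"pics/{n}1z.png",cv2.resize(im[y0:y1,x0:x1],None,fx=4,fy=4,interpolation=cv2.INTER_CUBIC)[:,:,::-1])
    cv2.imwrite(f"pics/{n}1.png",im[:,:,::-1])
E
```

```text
23.0 [0.46166602 0.21561906 0.24447699] [-0.79171868  0.17015062 -0.16194708]
top [280.3 205.7  63. ] [0.457 0.086 0.02 ] [0.455 0.083 0.078]
top [365.4 203.1  32. ] [ 0.464 -0.197  0.02 ] [ 0.462 -0.19   0.078]
top [281.9 193.   16.5] [0.499 0.081 0.02 ] [0.496 0.078 0.078]
top [377.1 185.1  31.5] [ 0.523 -0.237  0.02 ] [ 0.52  -0.229  0.078]
top [363.8 185.2  29. ] [ 0.523 -0.192  0.02 ] [ 0.52  -0.186  0.078]
top [308.6 178.5  22. ] [ 0.547 -0.008  0.02 ] [ 0.542 -0.008  0.078]
top [307.7 152.3  22. ] [ 0.634 -0.006  0.02 ] [ 0.627 -0.006  0.078]
top [335.5 151.5  23. ] [ 0.637 -0.099  0.02 ] [ 0.629 -0.096  0.078]
top [374.1 149.1  31.5] [ 0.644 -0.228  0.02 ] [ 0.636 -0.22   0.078]
scene [219.  224.9  40.5] [ 0.646 -0.227  0.02 ] [ 0.69  -0.195  0.078]
scene [301.2 223.   36.5] [ 0.579 -0.022  0.02 ] [ 0.628 -0.005  0.078]
scene [266.5 215.8  37. ] [ 0.581 -0.119  0.02 ] [ 0.629 -0.095  0.078]
scene [349.9 204.2 175. ] [0.475 0.087 0.02 ] [0.531 0.096 0.078]
scene [310.2 199.   36.5] [ 0.486 -0.025  0.02 ] [ 0.542 -0.008  0.078]
scene [250.4 196.5  38. ] [ 0.524 -0.19   0.02 ] [ 0.577 -0.161  0.078]
scene [235.4 193.6  40. ] [ 0.525 -0.235  0.02 ] [ 0.578 -0.203  0.078]
scene [256.6 182.6  31.5] [ 0.465 -0.195  0.02 ] [ 0.522 -0.166  0.078]
```

View pics/w18.png

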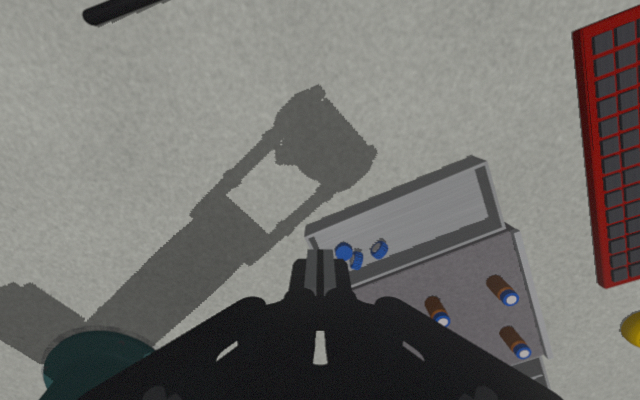

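View pics/scene1.png

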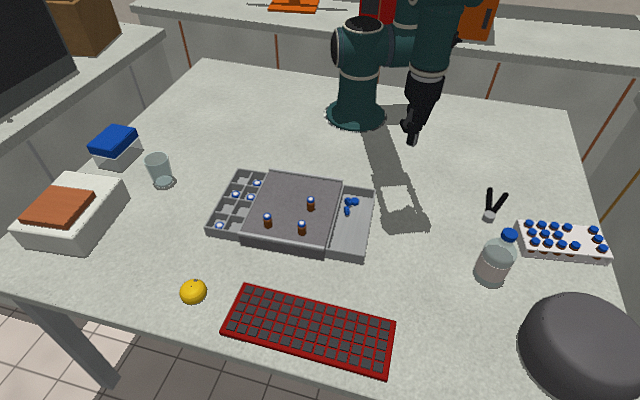

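View pics/top1z.png

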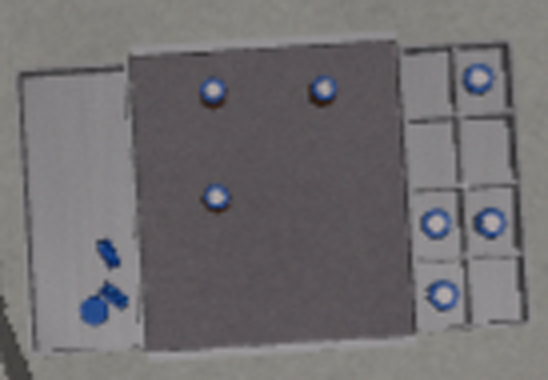

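All three caps are in the bin, and the vials are in the same pixels as at the start. I'm handing the job in.

```bash
python3 - <<'E'
from rig import r
print(r.job_done()); print(r.read_state()["clock"])
E
```

```text
the job is handed in; nothing more can be done
None
the job is handed in; nothing more can be done
```

All three used caps are in the plain waste bin, and I handed the job in at about 23 s of the 51 s allowed. I pushed them one at a time with the closed fingertips over the deck's open end at the robot's +y side.

- **Near-side caps:** two of the three needed only a straight push along the deck.
- **Middle cap:** a vial stood in its way. I pushed it sideways into the free lane first, then along the deck. The last few centimetres went at 25° so it would not land on a cap already in the bin.

**Last checks**
- **Caps:** the wrist, top and scene pictures show no cap on the deck. One cap lies flat in the bin. The other two rest on their edges, about 28 mm high at most against the 36 mm rim.
- **Vials and tray:** the three vials stand within about 0.1 pixel of where they started, and the caps in the tray have not moved.
- **Bystanders:** by eye, nothing else on the bench looks moved in the scene picture.
- **Forces:** readings at the end of each move stayed at or below about 3 N. The highest was 2.7 N upward on the fingers during the sideways push, and it went away when I backed off.
- **Position agreement:** the camera views agreed on cap and vial positions to about 3 mm. The top of the middle cap measured 48 to 49 mm above the bench, against 52 mm from the text. I took this as image-centroid error and used 52 mm.

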